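# Line up culture dishes on a shaker platform and bar them in

## Task

Load the shaker: slide the four culture dishes across its platform, without lifting them off it, into one straight row against the blue back rail, touching one another shoulder to shoulder with the end dish against the blue end stop. Lay the aluminium retaining bar flat on the platform along the open side of the row, right up against all four dishes and centred on the row, so that they are held between bar and rail. Leave the other things on the bench where they are.

Things in the scene. Friction and masses are not known exactly. Their poses are not given: they have to be found in the camera images.
- shaker: fixed white lab shaker, 250 x 290 mm; origin on the bench under its middle. Flat grey platform on top, 80 mm above the bench, x -132 to +108, y -160 to +160 mm. Blue back rail along y, 14 mm high, 6 thick, inner face at x +90. Blue end stop at right angles to it, 14 mm high, 6 thick, inner face at y -150, from x +45 to +90. The other two sides are open
- corner (a point): the inner corner where rail and end stop meet, at the platform's top surface (shaker x +90, y -150, z +80 mm); axes as the shaker's: the row runs along +y from here, the rail face is x = 0, the platform lies towards -x
- dish1: covered round culture dish, 56 mm across, 16 mm high, about 50 g, clear with amber filling; it slides on the platform. Origin: centre of its underside, z up
- dish2: covered round culture dish, 56 mm across, 16 mm high, about 50 g, clear with dark pink filling; it slides on the platform. Origin: centre of its underside, z up
- dish3: covered round culture dish, 56 mm across, 16 mm high, about 50 g, clear with green filling; it slides on the platform. Origin: centre of its underside, z up
- dish4: covered round culture dish, 56 mm across, 16 mm high, about 50 g, clear with cream filling; it slides on the platform. Origin: centre of its underside, z up
- bar: aluminium retaining bar, 250 mm long (its y), 16 wide (x), 18 high, about 160 g; on its middle an upright orange grip plate, 12 mm thick (x), 50 long (y), from 18 to 50 mm above the underside. Origin: centre of its underside; both ends alike. Lies on the bench beside the shaker at the start
- tip_box: bystander: white and yellow box of pipette tips, 85 x 120 mm, 72 mm high, origin at the centre of its underside
- tube_rack: bystander: green rack 100 x 70 mm with blue-capped tubes, 92 mm high, origin at the centre of its underside
- spray_bottle: bystander: white spray bottle, 80 mm across, 216 mm high, origin at the centre of its underside
- beaker: bystander: translucent beaker, 64 mm across, 70 mm high, origin at the centre of its underside
Things that resemble listed ones, but are neither listed nor needed, are in the scene too. Leave any purple look-alike of the dish4 alone.

How it is judged:
At the end, for the whole second after the job is handed in: All four dishes flat on the platform, at most 6 mm from the rail, packed from the end stop with gaps of 13 mm at most in total; bar flat on the platform, within 4 degrees of parallel, at most about 10 mm from the row, centred on it within 45 mm; all at rest (x of each of dish1, dish2, dish3, dish4 in the frame of corner above -0.034 m and y of dish1 in the frame of corner between 0.02 and 0.209 m and z of each of dish1, dish2, dish3, dish4, bar in the frame of corner below 0.004 m and angle between each of dish1, dish2, dish3, dish4's own z axis and vertical below 0.1 rad and linear speed of each of dish1, dish2, dish3, dish4, bar below 0.02 m/s and y of dish2 in the frame of corner between 0.02 and 0.209 m and y of dish3 in the frame of corner between 0.02 and 0.209 m and y of dish4 in the frame of corner between 0.02 and 0.209 m and x of bar in the frame of corner between -0.074 and -0.055 m and y of bar in the frame of corner between 0.067 and 0.157 m and z of bar in the frame of corner above -0.003 m and angle between the y axis of bar and the y axis of corner, either way round below 0.07 rad and angle between bar's own z axis and vertical below 0.08 rad); the robot touches nothing.
It fails at once if a dish is lifted more than 12 mm off the platform (z of any of dish1, dish2, dish3, dish4 in the frame of corner above 0.012 m).
It fails at once if a bystander (tip box, tube rack, spray bottle, beaker) is moved more than 20 mm (distance of any of tip_box, tube_rack, spray_bottle, beaker from where it was at the start of the episode above 0.02 m).
It also fails if it takes over 56 s, if anything falls off the work surface, if the arm or the gripper's body presses on something with over 40 N, if the wrist force passes 120 N, or if a joint passes its speed limit or range.

## Robot

A 6-joint arm with a two-finger parallel gripper is mounted at the origin on the work surface. World frame = base frame: x ahead of the robot, y to its left, z up, the work surface at z = 0. Lengths are in m, angles in rad, forces in N, time in s.
With the tool pointing down it reaches from about 0.275 to 0.75 m from the base axis. Payload 10.2 kg.
Tool frame: the origin (TCP) lies at the very end of the fingers, on their centre line; the grasp point (between the pads) lies 19 mm behind it (manip.grip_point_offset is the distance from the TCP to the grasp point, in m); z points along the fingers, y is the line along which they close (so a half turn about z gives the same grasp; the last joint's range is limited). The gripper opens to 85 mm and grips with 20 to 120 N. Pads are 22 mm wide; open, the fingers measure 114 mm over their backs; the gripper's body (76 mm by 85 mm) begins 54 mm behind the grasp point. The pads swing forward as they close: fully open they stand 13 mm farther back than shut.
Start: joints at [-1.431, 0.313, 1.498, -0, 1.331, -0.223], TCP at [0.186, -0.491, 0.231] pointing down, gripper open.
Joint ranges: [-2.94, 2.94], [-0.97, 2.17], [0.19, 2.56], [-1.23, 4.37], [0.02, 3.11], [-2.88, 2.88]. Speed limits (rad/s): [2.39, 2.39, 3.01, 3.14, 3.14, 3.14].

## Interface

Orientations are given as a unit quaternion [w, x, y, z].
In Python, from workcell import manip gives the robot as it stands.
- The arm moves only by the tool move_arm, never from a script. Its argument "increments" is a list that holds one entry, the list of rows, each a list of 7 numbers: the shift along the tool's x, y, z in mm, then the turn, a rotation vector about the tool's x, y, z in rad, then the closure, from -1 (fully open) to 1 (shut). A call has 1 to 12 rows; each row is the pose to reach, as a shift and turn from the pose commanded when the call began, along the tool's axes at that moment; what a row does not reach only later rows make up. A row lasts 1/8 s, in which the tool goes at most 62.5 mm and 10.7 degrees, less where a joint would pass 70% of its speed; a pose out of reach is approached as far as the arm can. A call with a gripper value outside its range is refused whole. The fingers move at their own pace and stop on an object; "force" is the grip in N (left out, the last holds). Time passes only in rows, so rows that repeat a pose let the fingers close. It gives the time, the measured TCP pose, the force, the opening and the grip force at its end, in the units of the state.
- manip.read_state(): the state, without advancing time (a new reading comes with each control period).
- manip.read_camera(name): name is "side" or "top" or "wrist"; returns (picture, depth): 384x512x3 uint8, red, green, blue; 384x512 float32, m along the optical axis (not along the pixel's ray), 0 where there is no reading.
- manip.camera_model(name): a dict with "mtx" (3x3 intrinsics, pixels), "k1" (the pictures are not rectified: a ray, as slopes to the right and down, at radius r is drawn at 1 + k1 r^2 times it, then the intrinsics apply), "R" (3x3) and "t" (3): a world point X has camera coordinates R X + t. Camera axes: x right, y down, z forward; pixel columns grow to the right and rows downward; lengths in m; the calibration is good to about 2 mm. A picture is of the moment at which its call begins: read the wrist's pose just before it. camera_model takes no time and is no camera call; for the wrist camera it gives the pose at the moment of the call.
- manip.sign_off(): hands the job in; it is judged then, once.
The state is a dict: "time_s": time; "joints": joint angles; "joint_velocities": joint speeds; "joint_torque": joint torques, N m; "ee_pos": TCP position; "tool_rot": TCP orientation; "wrist_force": force on the tool from outside, world axes, zero at the start; "wrist_torque": the same for the moment, N m; "width": finger opening in m; "grip_force": force on a finger pad.
Only numpy, scipy, OpenCV 4.12 (cv2) and the standard library are available. Lean on these libraries where they do the work, as an engineer would, in place of code of your own. Each camera call takes 0.05 s, during which the arm holds its last target. There are 200 camera calls.

## Working session

There is one attempt and no reset: what is moved stays moved. The work goes in short steps, Python scripts to look and compute and a tool call to move; the robot and the scene stay as the last step left them, time stands still between calls to the robot, and variables do not carry over. Pictures are saved under pics/ and viewed, at most 10 in all, crops included, and the job is handed in when it is done.

Besides the shell and the picture viewer there is one more tool, called after "Call:" as name(argument=value, ...) on one line, values as JSON. move_arm: Moves the arm, as the interface text tells. Its arguments: {"type":"object","properties":{"increments":{"type":"array"},"force":{"type":"number"}},"required":["increments"]}

```bash
mkdir -p pics; ls; cat > h.py <<'E'
import numpy as np, cv2
from workcell import manip
def snap(n,f):
    m=manip.camera_model(n); p,d=manip.read_camera(n); cv2.imwrite('pics/'+f+'.png',p[:,:,::-1]); np.savez('pics/'+f+'.npz',d=d,p=p,**{k:np.array(m[k]) for k in m}); return m,p,d
def load(f): z=np.load('pics/'+f+'.npz'); return z,z['p'],z['d']
def ray(m,u,v):
    K=np.array(m['mtx']); x=(u-K[0,2])/K[0,0]; y=(v-K[1,2])/K[1,1]; k=float(m['k1']); a,b=x,y
    for _ in range(20):
        s=1+k*(a*a+b*b); a,b=x/s,y/s
    return np.array([a,b,1.])
def atz(m,u,v,z):
    R=np.array(m['R']);t=np.array(m['t']); c=-R.T@t; r=R.T@ray(m,u,v); return c+r*(z-c[2])/r[2]
def atd(m,u,v,d):
    R=np.array(m['R']);t=np.array(m['t']); return R.T@(ray(m,u,v)*d[int(v),int(u)]-t)
E
python3 - <<'E'
from h import *
for n in('top','side'):
    m,p,d=snap(n,n+'0'); print(n,np.round(-np.array(m['R']).T@np.array(m['t']),3),np.round(np.array(m['R']),2).tolist(),np.array(m['mtx']).tolist(),m['k1'])
a=np.hstack([cv2.imread('pics/top0.png'),cv2.imread('pics/side0.png')])
cv2.imwrite('pics/t0.png',cv2.resize(cv2.imread('pics/top0.png'),(800,600),interpolation=cv2.INTER_CUBIC))
print(manip.read_state())
E
```

```text
pics
top [ 0.41  -0.031  1.208] [[-0.02, -1.0, 0.01], [-0.99, 0.01, -0.16], [0.16, -0.01, -0.99]] [[364.8102768352089, 0.0, 257.85037171061236], [0.0, 364.8102768352089, 193.710996253608], [0.0, 0.0, 1.0]] 0.006380861930942509
side [ 0.462 -1.001  0.646] [[0.99, -0.15, -0.01], [-0.08, -0.49, -0.87], [0.13, 0.86, -0.5]] [[356.8434867833075, 0.0, 255.1833088396368], [0.0, 356.8434867833075, 195.28101027646946], [0.0, 0.0, 1.0]] 0.008953857322974275
{'time_s': 0.1, 'joints': array([-1.43138943e+00,  3.13376934e-01,  1.49836822e+00, -6.85425562e-06,
        1.33099837e+00, -2.23366684e-01]), 'joint_velocities': array([-6.21810452e-04, -3.35371790e-03, -2.45854221e-03, -2.21996050e-04,
       -2.11895352e-05,  1.79366856e-04]), 'joint_torque': array([ 4.45351252e-03, -4.12897146e+01, -2.60145092e+01, -1.52545072e-04,
        3.01433603e-03,  4.02820977e-07]), 'ee_pos': array([ 0.1862762 , -0.49059311,  0.23079838]), 'tool_rot': array([-5.75072060e-04,  9.83594160e-01,  1.80394559e-01,  2.08241246e-05]), 'wrist_force': array([-0.04136153,  0.72461888,  0.59967247]), 'wrist_torque': array([0.06414589, 0.05583693, 0.03460162]), 'grip_force': 0.0, 'width': 0.08511426815384797}
```

View pics/t0.png

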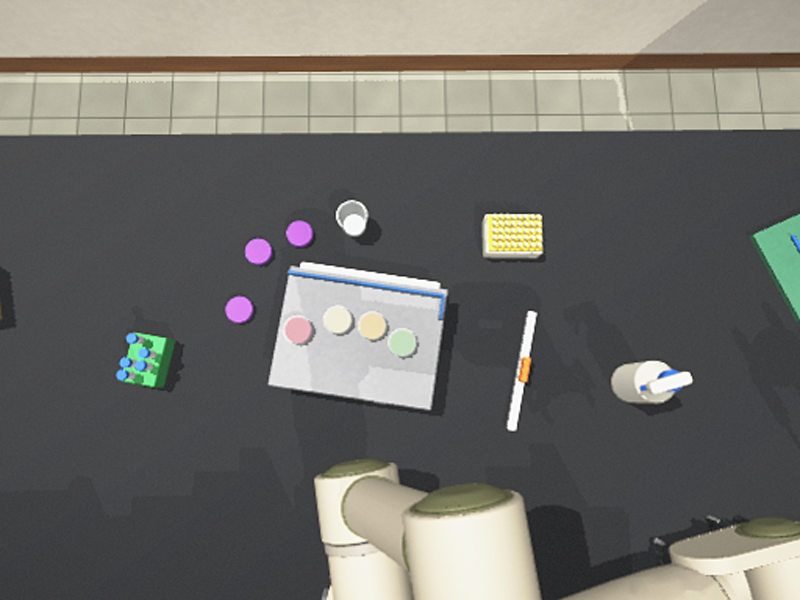

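View pics/side0.png

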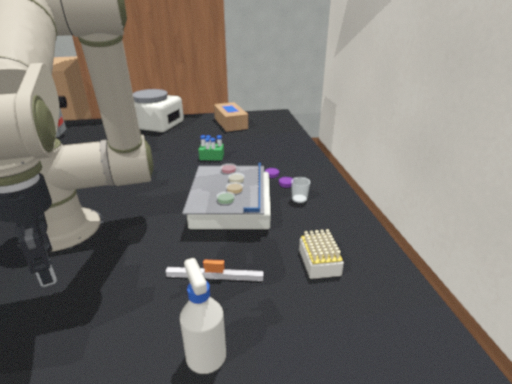

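The top view shows the shaker with the rail at its top edge and the stop at the right. The dishes are pink (299,330), cream (338,320), amber (373,325) and green (402,342), and the bar runs from (532,312) to (512,430). The purple caps on the bench are look-alikes, and the cream one on the platform is dish4. I'll confirm in an enlarged crop.

```bash
python3 - <<'E'
from h import *
p=cv2.imread('pics/top0.png')
cv2.imwrite('pics/c0.png',cv2.resize(p[155:285,165:355],None,fx=4.2,fy=4.2,interpolation=cv2.INTER_CUBIC))
E
```

```text
(no output)
```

View pics/c0.png

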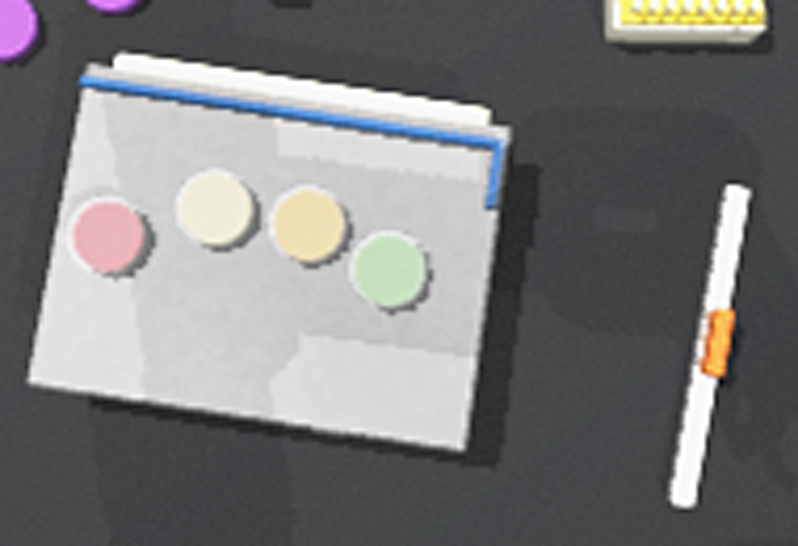

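The crop shows the platform corners at (28,382), (465,450), (86,65) and (510,128). The dish tops are pink (109,236), cream (215,209), amber (309,226) and green (389,270). The bar ends are at (737,187) and (683,505), with the grip at (718,344).

```bash
cat >> h.py <<'E'
def fit2(L,W):
    L=np.array(L);W=np.array(W); l0,w0=L.mean(0),W.mean(0); a,b=L-l0,W-w0
    th=np.arctan2((a[:,0]*b[:,1]-a[:,1]*b[:,0]).sum(),(a*b).sum()); R=np.array([[np.cos(th),-np.sin(th)],[np.sin(th),np.cos(th)]])
    t=w0-R@l0; return th,R,t,W-(L@R.T+t)
E
python3 - <<'E'
from h import *
m,p,d=load('top0')
q=lambda u,v,z: atz(m,165+u/4.2-.4,155+v/4.2-.4,z)
C=[q(*c,.08)[:2] for c in [(28,382),(465,450),(86,65),(510,128)]]
th,R,t,res=fit2([(-.132,.16),(-.132,-.16),(.108,.16),(.108,-.16)],C)
print('th',th,'t',t,'res mm',np.round(res*1e3,1).tolist())
# depth check
for n,c in dict(pl=(60,350),pink=(109,236),cream=(215,209),amber=(309,226),green=(389,270),b1=(733,215),b2=(686,480)).items(): print(n,'depth xyz',np.round(atd(m,165+c[0]/4.2,155+c[1]/4.2,d),4))
corner=t+R@[.09,-.15]; print('corner',corner)
for n,c in dict(pink=(109,236),cream=(215,209),amber=(309,226),green=(389,270)).items():
    w=q(*c,.096)[:2]; print(n,np.round(w,4),'in corner mm',np.round(R.T@(w-corner)*1e3,1))
e1,e2=q(737,187,.018),q(683,505,.018); print('bar',e1,e2,(e1+e2)/2,np.linalg.norm(e1-e2),np.arctan2(*(e1-e2)[:2][::-1]),'grip',q(718,344,.05))
s,P,D=load('side0')
E
```

```text
th -0.16436763199592822 t [0.5413805  0.03897887] res mm [[1.0, 0.1], [-0.3, -0.7], [-0.4, 1.3], [-0.3, -0.7]]
pl depth xyz [0.4597 0.1942 0.0821]
pink depth xyz [0.5411 0.1576 0.095 ]
cream depth xyz [0.5596 0.0804 0.0971]
amber depth xyz [0.5465 0.012  0.0948]
green depth xyz [ 0.5133 -0.0459  0.0965]
b1 depth xyz [ 0.5603 -0.3182  0.0153]
b2 depth xyz [ 0.3571 -0.2703  0.0213]
corner [ 0.60562321 -0.123726  ]
pink [0.5423 0.1587] in corner mm [-108.7  268.2]
cream [0.561  0.0817] in corner mm [-77.6 195.4]
amber [0.5476 0.0132] in corner mm [-79.7 125.5]
green [ 0.5145 -0.0447] in corner mm [-102.8   63. ]
bar [ 0.58344551 -0.32058961  0.018     ] [ 0.33964333 -0.26659783  0.018     ] [ 0.46154442 -0.29359372  0.018     ] 0.24970906102669804 -0.21793992891423516 grip [ 0.45952798 -0.29220915  0.05      ]
```

```bash
cat >> h.py <<'E'
from scipy.spatial.transform import Rotation as Ro
def inc(*wps):
    "world waypoints (x,y,z,yaw of tool x) -> mm shift & rotvec in tool axes"
    s=manip.read_state(); q=s['tool_rot']; T=Ro.from_quat([q[1],q[2],q[3],q[0]]); 
    for x,y,z,w in wps:
        G=Ro.from_euler('z',w)*Ro.from_euler('x',np.pi)
        print(np.round(T.inv().apply(np.array([x,y,z])-s['ee_pos'])*1e3,1),np.round((T.inv()*G).as_rotvec(),3))
    print('at',np.round(s['ee_pos'],4),'yaw',round(float(np.arctan2(*T.as_matrix()[1::-1,0])),3),'t',s['time_s'])
TH=-0.1644; CO=np.array([.6056,-.1237]); RL=np.array([[np.cos(TH),-np.sin(TH)],[np.sin(TH),np.cos(TH)]])
def loc(x,y): "corner mm -> world m"; return CO+RL@np.array([x,y])/1e3
E
python3 - <<'E'
from h import *
m,p,d=load('top0')
print('bottle',atd(m,630/1.5625,383/1.5625,d),atd(m,665/1.5625,382/1.5625,d),'tipbox',atd(m,485/1.5625,240/1.5625,d))
inc((.30,-.30,.231,0),(.4607,-.293,.12,-.218),(.4607,-.293,.023,-.218))
E
```

```text
bottle [ 0.42865475 -0.48584344  0.0961299 ] [ 0.42736987 -0.49486579  0.22203217] tipbox [ 0.7333264  -0.2244425   0.04163715]
[ 174.  -137.8   -0. ] [-0.001 -0.     0.363]
[326.7 -87.2 111. ] [-0.001  0.     0.581]
[326.6 -87.1 208. ] [-0.001  0.     0.581]
at [ 0.1863 -0.4906  0.2308] yaw 0.363 t 0.1
```

Call:
move_arm(increments=[[[60,-48,0,0,0,0.12,-1],[120,-95,0,0,0,0.25,-1],[174,-138,0,0,0,0.36,-1],[225,-121,35,0,0,0.44,-1],[276,-104,75,0,0,0.52,-1],[327,-87,111,0,0,0.581,-1],[327,-87,111,0,0,0.581,-1],[327,-87,150,0,0,0.581,-1],[327,-87,185,0,0,0.581,-1],[327,-87,205,0,0,0.581,-1],[327,-87,208,0,0,0.581,-1],[327,-87,208,0,0,0.581,-1]]], force=60)

```text
time_s: 1.6
ee_pos: [0.4613, -0.2937, 0.0238]
tool_rot: [0.0, 0.994, -0.109, 0.0]
wrist_force: [-0.2, 0.0, 0.2]
width: 0.0852
grip_force: 0.0
```

Call:
move_arm(increments=[[[0,0,0,0,0,0,1],[0,0,0,0,0,0,1],[0,0,0,0,0,0,1],[0,0,0,0,0,0,1],[0,0,0,0,0,0,1],[0,0,-40,0,0,0,1],[0,0,-90,0,0,0,1],[0,0,-140,0,0,0,1],[0,0,-150,0,0,0,1]]])

```text
time_s: 2.72
ee_pos: [0.4619, -0.2941, 0.1763]
tool_rot: [0.002, 0.994, -0.109, 0.002]
wrist_force: [0.1, 0.5, -1.9]
width: 0.011
grip_force: 58.8
```

```bash
python3 - <<'E'
from h import *
s=manip.read_state(); print(s['width'],s['grip_force'],s['wrist_force'])
inc(*[(*loc(x,y),z,TH+np.pi/2) for x,y,z in((-170,165,.172),(-170,165,.106),(-120,165,.106))])
E
```

```text
0.010963539921219994 58.832194805145264 [ 0.11697871  0.53634285 -1.92527211]
[ -75.2 -353.1    2.9] [ 6.000e-03 -1.000e-03 -1.624e+00]
[ -75.5 -353.3   68.9] [ 6.000e-03 -1.000e-03 -1.624e+00]
[ -25.6 -356.    69.2] [ 6.000e-03 -1.000e-03 -1.624e+00]
at [ 0.4619 -0.2941  0.1763] yaw -0.218 t 2.725
```

Call:
move_arm(increments=[[[-8,-39,0,0,0,-0.17,1],[-16,-78,0,0,0,-0.35,1],[-25,-117,0,0,0,-0.53,1],[-33,-156,0,0,0,-0.71,1],[-42,-195,0,0,0,-0.89,1],[-50,-234,0,0,0,-1.07,1],[-58,-273,0,0,0,-1.25,1],[-67,-312,0,0,0,-1.43,1],[-75,-353,3,0,0,-1.6,1],[-75,-353,3,0,0,-1.624,1],[-75,-353,3,0,0,-1.624,1],[-75,-353,3,0,0,-1.624,1]]])

```text
time_s: 4.22
ee_pos: [0.4643, 0.0666, 0.17]
tool_rot: [-0.0, 0.764, 0.646, -0.0]
wrist_force: [-1.2, -1.1, -1.1]
width: 0.0109
grip_force: 58.8
```

```bash
python3 - <<'E'
from h import *
snap('side','side1'); m,p,d=snap('top','top1')
p=cv2.imread('pics/top1.png')
a=cv2.resize(p[155:285,165:305],(560,520),interpolation=cv2.INTER_CUBIC)
q=cv2.imread('pics/side1.png')
cv2.imwrite('pics/c1.png',cv2.resize(q[130:270,160:310],(600,560),interpolation=cv2.INTER_CUBIC))
inc(*[(*loc(x,y),z,TH+np.pi/2) for x,y,z in((-170,165,.106),(-120,165,.106))])
E
```

```text
[ 0.3  0.5 64.2] [-0.     0.    -0.002]
[ 0.4 50.5 64.2] [-0.     0.    -0.002]
at [0.4644 0.0667 0.1702] yaw 1.404 t 4.325
```

View pics/c1.png

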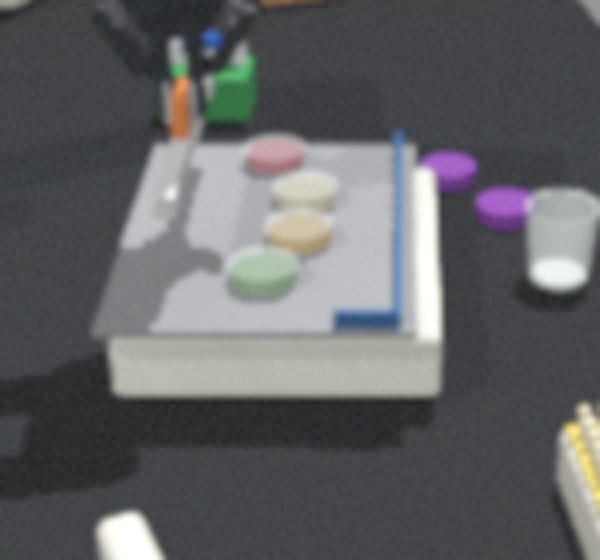

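The bar is held upright over the front of the platform, clear of the dishes. Lowering it now.

Call:
move_arm(increments=[[[0,0,30,0,0,0,1],[0,0,50,0,0,0,1],[0,0,60,0,0,0,1],[0,0,63,0,0,0,1],[0,0,65,0,0,0,1],[0,0,65,0,0,0,1]]])

```text
time_s: 5.08
ee_pos: [0.4646, 0.0674, 0.1057]
tool_rot: [0.0, 0.763, 0.646, 0.0]
wrist_force: [-0.0, 0.8, -1.0]
width: 0.0112
grip_force: 58.9
```

Call:
move_arm(increments=[[[0,10,0.5,0,0,0,1],[0,20,1,0,0,0,1],[0,29,1,0,0,0,1],[0,38,1,0,0,0,1],[0,47,1,0,0,0,1],[0,56,1,0,0,0,1],[0,65,1,0,0,0,1],[0,74,1,0,0,0,1],[0,83,1,0,0,0,1],[0,91,1,0,0,0,1],[0,97,1,0,0,0,1],[0,100,1,0,0,0,1]]])

```text
time_s: 6.58
ee_pos: [0.5632, 0.0509, 0.1043]
tool_rot: [-0.0, 0.763, 0.646, -0.0]
wrist_force: [-2.2, 1.0, -0.8]
width: 0.0111
grip_force: 59.0
```

```bash
python3 - <<'E'
from h import *
snap('side','side2'); q=cv2.imread('pics/side2.png')
cv2.imwrite('pics/c2.png',cv2.resize(q[130:240,170:300],(780,580),interpolation=cv2.INTER_CUBIC)[:,:])
s=manip.read_state(); print(s['wrist_force'],s['wrist_torque'])
inc(*[(*loc(x,165),.1045,TH+np.pi/2) for x in(-66,-62)]); print(RL.T@(s['ee_pos'][:2]-CO))
E
```

```text
[ 0.23194242 -0.61832247 -1.14268628] [-0.0117242   0.01292546 -0.01129038]
[-0.3  4.2 -0.2] [ 0.    -0.    -0.001]
[-0.3  8.2 -0.2] [ 0.    -0.    -0.001]
at [0.5634 0.0509 0.1043] yaw 1.406 t 6.625
[-0.07017441  0.16531546]
```

View pics/c2.png

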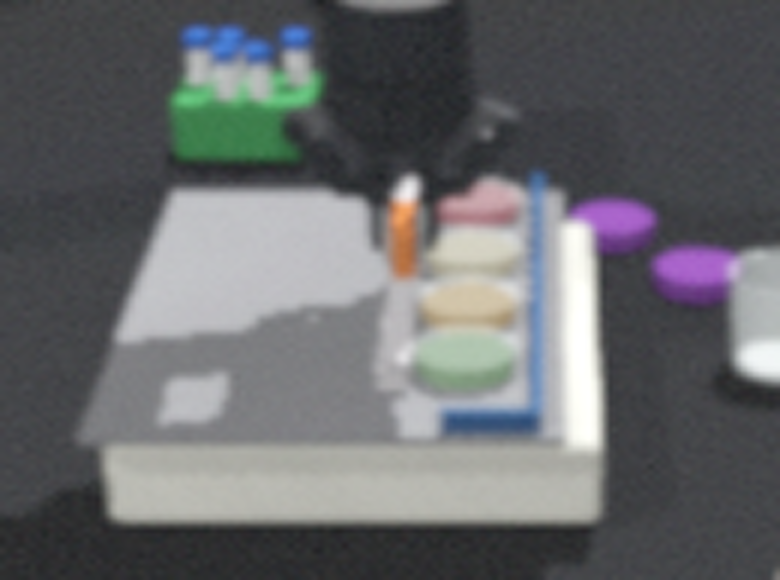

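The bar has pushed all four dishes to within a few mm of the rail, and the row lies along the bar. I'll press on gently until I see force.

Call:
move_arm(increments=[[[0,2,0,0,0,0,1],[0,4,0,0,0,0,1],[0,5,0,0,0,0,1],[0,5.5,0,0,0,0,1],[0,5.5,0,0,0,0,1]]])

```text
time_s: 7.25
ee_pos: [0.5684, 0.0501, 0.1043]
tool_rot: [0.0, 0.763, 0.646, 0.0]
wrist_force: [-0.3, -0.7, -0.8]
width: 0.0111
grip_force: 58.8
```

Call:
move_arm(increments=[[[0,1,0,0,0,0,1],[0,1.5,0,0,0,0,1],[0,2,0,0,0,0,1],[0,2,0,0,0,0,1]]])

```text
time_s: 7.75
ee_pos: [0.5694, 0.0499, 0.1042]
tool_rot: [-0.001, 0.763, 0.647, -0.001]
wrist_force: [-6.6, 0.5, 2.3]
width: 0.0107
grip_force: 59.4
```

Call:
move_arm(increments=[[[0,-1.5,0.5,0,0,0,1],[0,-1.5,0.5,0,0,0,-1],[0,-1.5,0.5,0,0,0,-1],[0,-1.5,0.5,0,0,0,-1],[0,-1.5,0.5,0,0,0,-1],[0,-1.5,-20,0,0,0,-1],[0,-1.5,-50,0,0,0,-1],[0,-1.5,-50,0,0,0,-1]]])

```text
time_s: 8.75
ee_pos: [0.5699, 0.0499, 0.1564]
tool_rot: [0.002, 0.763, 0.646, 0.001]
wrist_force: [-1.0, -0.3, -0.8]
width: 0.0855
grip_force: 0.0
```

```bash
python3 - <<'E'
from h import *
inc(*[(*loc(x,y),z,TH+np.pi/2) for x,y,z in((-28,316,.150),(-28,316,.086),(-28,260,.086),(-28,240,.086))])
E
```

```text
[150.6  35.5   6.6] [ 0.004 -0.    -0.001]
[150.6  35.2  70.6] [ 0.004 -0.    -0.001]
[94.6 35.2 70.6] [ 0.004 -0.    -0.001]
[74.6 35.2 70.6] [ 0.004 -0.    -0.001]
at [0.5699 0.0499 0.1564] yaw 1.406 t 8.75
```

Call:
move_arm(increments=[[[50,12,0,0,0,0,1],[100,24,0,0,0,0,1],[154,35,0,0,0,0,1],[154,35,0,0,0,0,1],[154,35,0,0,0,0,1],[154,35,40,0,0,0,1],[154,35,60,0,0,0,1],[154,35,70,0,0,0,1],[154,35,70,0,0,0,1]]])

```text
time_s: 9.88
ee_pos: [0.6287, 0.1954, 0.0843]
tool_rot: [-0.0, 0.763, 0.646, -0.0]
wrist_force: [0.9, -0.3, -0.2]
width: -0.0003
grip_force: 0.0
```

```bash
python3 - <<'E'
from h import *
m,p,d=snap('top','top3'); q=cv2.imread('pics/top3.png')
cv2.imwrite('pics/c3.png',cv2.resize(q[155:275,165:305],(700,600),interpolation=cv2.INTER_CUBIC))
inc(*[(*loc(x,y),z,TH+np.pi/2) for x,y,z in((-28,320,.086),(-28,240,.086),(-28,235,.086))])
E
```

```text
[ 1.1  1.1 -1. ] [ 0.001 -0.    -0.001]
[-78.9   1.3  -1. ] [ 0.001 -0.    -0.001]
[-83.9   1.3  -1. ] [ 0.001 -0.    -0.001]
at [0.629  0.1957 0.085 ] yaw 1.405 t 9.925
```

View pics/c3.png

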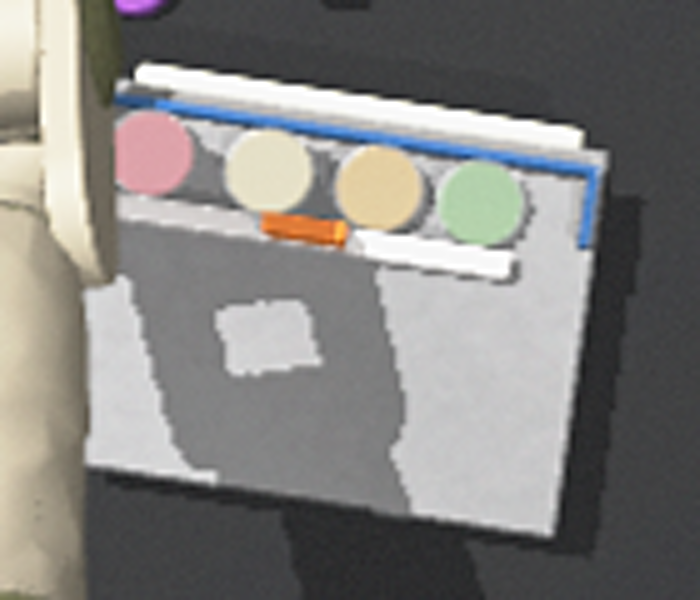

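The top view shows the row along the rail with the bar alongside, and gaps still between the dishes and at the stop. Now I'll push the pink dish toward the stop.

Call:
move_arm(increments=[[[-8,1,0,0,0,0,1],[-16,1,0,0,0,0,1],[-24,1,0,0,0,0,1],[-32,1,0,0,0,0,1],[-40,1,0,0,0,0,1],[-48,1,0,0,0,0,1],[-56,1,0,0,0,0,1],[-63,1,0,0,0,0,1],[-69,1,0,0,0,0,1],[-74,1,0,0,0,0,1],[-77,1,0,0,0,0,1],[-78,1,0,0,0,0,1]]])

```text
time_s: 11.42
ee_pos: [0.6169, 0.119, 0.0843]
tool_rot: [-0.0, 0.763, 0.646, -0.0]
wrist_force: [-0.1, 1.5, 2.2]
width: 0.0001
grip_force: 0.9
```

Call:
move_arm(increments=[[[-1,0,0,0,0,0,1],[-2,0,0,0,0,0,1],[-3,0,0,0,0,0,1],[-4,0,0,0,0,0,1],[-4,0,0,0,0,0,1]]])

```text
time_s: 12.05
ee_pos: [0.6162, 0.115, 0.0842]
tool_rot: [0.0, 0.763, 0.646, -0.0]
wrist_force: [-0.7, 1.9, 0.7]
width: -0.0
grip_force: 0.6
```

Call:
move_arm(increments=[[[-1,0,0,0,0,0,1],[-2,0,0,0,0,0,1],[-3,0,0,0,0,0,1],[-3,0,0,0,0,0,1]]])

```text
time_s: 12.55
ee_pos: [0.6158, 0.1127, 0.0843]
tool_rot: [-0.0, 0.763, 0.646, 0.0]
wrist_force: [1.5, 4.6, -0.1]
width: -0.0003
grip_force: 2.5
```

```bash
python3 - <<'E'
from h import *
s=manip.read_state(); print(s['wrist_force'],RL.T@(s['ee_pos'][:2]-CO))
m,p,d=snap('top','top4'); q=cv2.imread('pics/top4.png')
cv2.imwrite('pics/c4.png',cv2.resize(q[160:250,195:315],(800,600),interpolation=cv2.INTER_CUBIC))
E
```

```text
[ 1.52118784  4.6145377  -0.12682702] [-0.02865464  0.23487217]
```

View pics/c4.png

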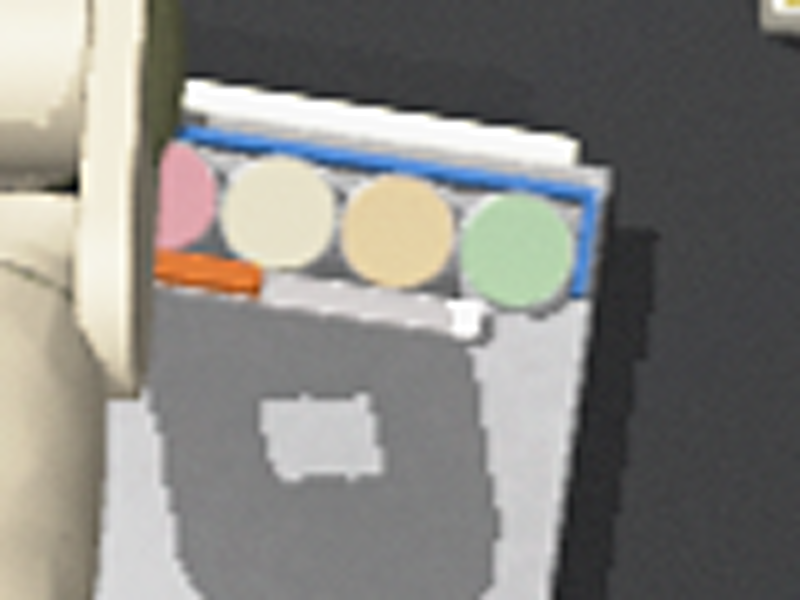

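The row is packed at a light 4.6 N. Green, at (518,250), sits a few mm off the rail because it is past the bar's end at (485,320). I'll regrip the bar, back it off, centre it and press.

```bash
python3 - <<'E'
from h import *
m,p,d=load('top4')
f=lambda u,v,z: np.round(RL.T@(atz(m,195+u/6.667-.4,160+v/6.667-.4,z)[:2]-CO)*1e3,1)
print('bar end',f(480,320,.098),'grip near end',f(262,280,.13),'green',f(518,250,.096),'amber',f(396,230,.096),'cream',f(277,212,.096),'rail corner',f(580,200,.094))
inc(*[(*loc(x,y),z,TH+np.pi/2) for x,y,z in((-28,242,.0845),(-28,242,.16),(-65.5,160,.16),(-65.5,160,.1045))])
E
```

```text
bar end [-64.4  39.7] grip near end [-65.3 139.3] green [-29.2  27. ] amber [-28.4  84.2] cream [-28.3 140. ] rail corner [-1.2  1.7]
[ 7.1  0.6 -0.2] [ 0.    -0.001 -0.001]
[  7.2   0.7 -75.7] [ 0.    -0.001 -0.001]
[-74.8 -36.8 -75.8] [ 0.    -0.001 -0.001]
[-74.9 -36.8 -20.3] [ 0.    -0.001 -0.001]
at [0.6158 0.1127 0.0843] yaw 1.406 t 12.6
```

Call:
move_arm(increments=[[[6,0,0,0,0,0,1],[7,0,-40,0,0,0,1],[7,0,-76,0,0,0,-1],[-30,-18,-76,0,0,0,-1],[-70,-37,-76,0,0,0,-1],[-70,-37,-76,0,0,0,-1],[-70,-37,-76,0,0,0,-1],[-70,-37,-50,0,0,0,-1],[-70,-37,-28,0,0,0,-1],[-70,-37,-20,0,0,0,-1],[-70,-37,-20,0,0,0,-1],[-70,-37,-20,0,0,0,-1]]])

```text
time_s: 14.1
ee_pos: [0.5683, 0.0493, 0.1052]
tool_rot: [0.001, 0.763, 0.647, 0.001]
wrist_force: [0.6, -0.6, 0.4]
width: 0.0853
grip_force: 0.0
```

Call:
move_arm(increments=[[[0,0,0,0,0,0,1],[0,0,0,0,0,0,1],[0,0,0,0,0,0,1],[0,0,0,0,0,0,1],[0,0,0,0,0,0,1],[0,-4,-1,0,0,0,1],[0,-8,-1,0,0,0,1],[0,-8,-1,0,0,0,1]]])

```text
time_s: 15.1
ee_pos: [0.5595, 0.0506, 0.1053]
tool_rot: [-0.0, 0.763, 0.646, -0.0]
wrist_force: [-0.6, -0.5, -1.9]
width: 0.0105
grip_force: 61.4
```

```bash
python3 - <<'E'
from h import *
s=manip.read_state(); print(s['wrist_force'],s['width'],RL.T@(s['ee_pos'][:2]-CO))
inc(*[(*loc(x,112),.1045,TH+np.pi/2) for x in(-72,-66,-63)])
E
```

```text
[-0.55615327 -0.53994788 -1.92277515] 0.010545020319772566 [-0.07401216  0.16439891]
[-52.4   2.    0.8] [-0.     0.    -0.001]
[-52.4   8.    0.8] [-0.     0.    -0.001]
[-52.4  11.    0.8] [-0.     0.    -0.001]
at [0.5595 0.0506 0.1053] yaw 1.406 t 15.1
```

Call:
move_arm(increments=[[[-13,0,0,0,0,0,1],[-26,0,0,0,0,0,1],[-39,0,0,0,0,0,1],[-49,0,0,0,0,0,1],[-52,0,0,0,0,0,1],[-52,3,0,0,0,0,1],[-52,6,0,0,0,0,1],[-52,8,0,0,0,0,1],[-52,9,0,0,0,0,1],[-52,10,0,0,0,0,1],[-52,10,0,0,0,0,1]]])

```text
time_s: 16.48
ee_pos: [0.5605, -0.0021, 0.1051]
tool_rot: [-0.001, 0.763, 0.647, -0.001]
wrist_force: [-5.2, 1.3, 0.6]
width: 0.011
grip_force: 61.9
```

Call:
move_arm(increments=[[[0,-0.5,0.7,0,0,0,1],[0,-0.5,0.7,0,0,0,1],[0,-0.5,0.7,0,0,0,-1],[0,-0.5,0.7,0,0,0,-1],[0,-0.5,0.7,0,0,0,-1],[0,-0.5,0.7,0,0,0,-1],[0,-0.5,-20,0,0,0,-1],[0,-0.5,-60,0,0,0,-1],[0,-50,-120,0,0,0,-1],[0,-100,-150,0,0,0,-1],[0,-150,-150,0,0,0,-1],[0,-150,-150,0,0,0,-1]]])

```text
time_s: 17.98
ee_pos: [0.4109, 0.0229, 0.2563]
tool_rot: [0.001, 0.763, 0.647, 0.001]
wrist_force: [0.8, -0.0, -0.3]
width: 0.0856
grip_force: 0.0
```

```bash
python3 - <<'E'
from h import *
m,p,d=snap('top','top5'); q=cv2.imread('pics/top5.png')
snap('side','side5'); r=cv2.imread('pics/side5.png')
a=cv2.resize(q[160:260,175:295],(480,400),interpolation=cv2.INTER_CUBIC); b=cv2.resize(r[150:250,180:260],(320,400),interpolation=cv2.INTER_CUBIC)
cv2.imwrite('pics/c5.png',np.hstack([a,b]))
E
```

```text
(no output)
```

View pics/c5.png

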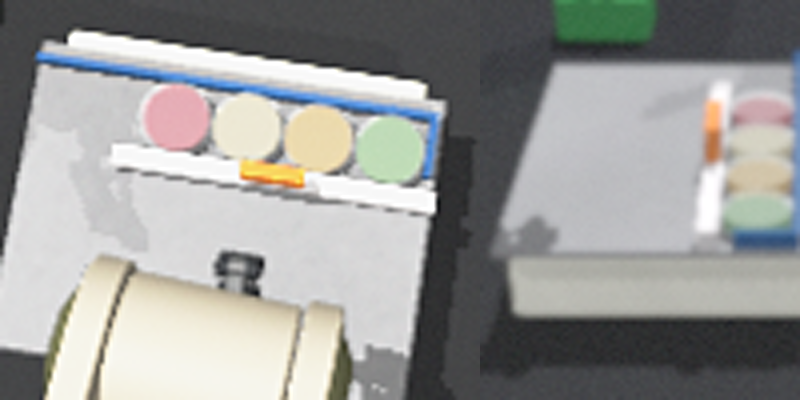

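The four dishes are packed along the rail and the stop, at (176,117), (247,126), (319,139) and (390,149), and the bar lies from (113,157) to (435,203). A quick numeric check comes before hand-in.

```bash
python3 - <<'E'
from h import *
m,p,d=load('top5')
w=lambda u,v,z: RL.T@(atz(m,175+u/4-.4,160+v/4-.4,z)[:2]-CO)*1e3
for c in((176,117),(247,126),(319,139),(390,149)): print(np.round(w(*c,.096),1), round(atd(m,175+c[0]/4,160+c[1]/4,d)[2],4))
a,b=w(113,157,.098),w(435,202,.098); print('bar',(a+b)/2,np.linalg.norm(a-b),'ang',np.arctan2(a[0]-b[0],a[1]-b[1]))
E
```

```text
[-28.6 194.8] 0.0966
[-27.3 139.5] 0.1005
[-29.  83.] 0.0973
[-28.5  27.7] 0.0978
bar [-65.6228383 112.5022066] 249.32699227305005 ang -0.010614268616533706
```

```bash
python3 -c "
from workcell import manip; print(manip.sign_off())"
```

```text
the job is handed in; nothing more can be done
None
```

The job is handed in after about 18 s of the 56 s. In the last camera check all four dishes were packed against the rail and end stop, and the bar was flat against them, parallel and centred. The sign-off gave no verdict.

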